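# Take the red branding iron out of its guard box

### The job

Take the red-handled branding iron (it is cold) out of its guard box: turn it in the box until its head lines up with the yellow-edged opening, lift it out without forcing it, and stand it upright in the middle of the large round wood slice. Set it down gently rather than dropping it, and leave the blue-handled iron as it stands.

Things in the scene. Friction and masses are not known exactly. Their poses are not given: they have to be found in the camera images.
- red_iron: Red-handled branding iron, 0.25 kg, loose, upright in its guard box. Bottom up: brass head 66 long (x) x 24 (y) x 12 high; round stem, diameter 12; flat red handle 40 (x) x 16 (y), heights 77 to 122: its wide faces run along the head. Origin: centre of the head's underside; z up the stem. At first the head lies 50 to 80 degrees across the opening, so is caught; either way round fits.
- guard_box: Steel box fixed to the bench, 130 (x) x 110 (y) x 60 high, floor 5 thick, under a pale see-through plate (heights 54 to 60) with a central yellow-edged opening 88 long (x) x 44 wide (y). The red iron stands on its floor within 6 of the middle, handle above the plate; the head can turn freely inside. Origin: centre of the underside; z up. An identical box holds the blue iron.
- slice: The large sawn round wood slice with a dark bark edge, diameter 130, 15 thick, fixed flat on the bench, clear on top. Origin: centre of the underside; z up. Smaller slices, none over 75 in diameter, lie about as clutter.
- blue_iron: Branding iron like the red one but with a blue handle, standing as high in the other guard box, perhaps on the way to the slice: to be left alone.
There are look-alikes about, which are no part of the job. Leave any grey, orange or purple look-alike of the slice alone.

How it is judged:
By the outcome, as a careful person would: the job done as asked, in the order asked, and still so for the second after the job is handed in, with the robot touching nothing.
It also fails if it takes over 50 s, if anything falls off the work surface, if the arm or the gripper's body presses on something with over 40 N, if the wrist force passes 120 N, or if a joint passes its speed limit or range.

### The arm

A 7-joint arm with a two-finger parallel gripper is mounted at the origin on the work surface. World frame = base frame: x ahead of the robot, y to its left, z up, the work surface at z = 0. Lengths are in mm, angles in rad, forces in N, time in s.
With the tool pointing down it reaches from about 400 to 850 mm from the base axis. Payload 4.5 kg.
Tool frame: the origin (TCP) lies midway between the tips of the shut fingers; the grasp point (between the pads) lies 19 mm behind it (manip.pinch_z is the distance from the TCP to the grasp point, in mm); z points along the fingers, y is the line along which they close (so a half turn about z gives the same grasp; the last joint's range is limited). The gripper opens to 88 mm and grips with 3 to 60 N. Pads are 18 mm wide; open, the fingers measure 123 mm over their backs; the gripper's body (75 mm by 187 mm) begins 45 mm behind the grasp point.
Start: joints at [1.174, 0.689, -0.195, 1.565, 0.157, 0.902, -0.215], TCP at [261.029, -567.906, 238.743] pointing down, gripper open.
Joint ranges: [-3.01, 3.01], [-0.46, 2.08], [-1.47, 1.51], [0.13, 2.56], [-1, 4.14], [0.04, 2.09], [-2.66, 2.66]. Speed limits (rad/s): [2.57, 2.57, 3.14, 3.14, 3.14, 3.14, 3.14].

### API

Orientations are given as a 3x3 rotation matrix whose columns are the frame's x, y, z axes.
In Python, from plant import manip, imaging gives the robot as it stands.
- The arm moves only by the tool jog_arm, never from a script. Its argument "deltas" is a list of rows, each a list of 3 entries, a list of its own where there are three numbers: the shift along the tool's x, y, z scaled (see below), then the turn, a rotation vector about the tool's x, y, z scaled (see below), then the gripper's target within -1 to 1 (fully open at 1, half-way at 0, shut at -1). In form: [[[dx, dy, dz], [wx, wy, wz], jaw], ...]. A call has 1 to 10 rows; each row shifts and turns the commanded pose from where the row before left it, along the tool's axes as they then stand; what a row does not reach is not made up. The controller multiplies each number of a shift by 0.04 m and each number of a turn by 0.08 rad. A row lasts 1/12 s, in which the tool goes at most 41.7 mm and 7.16 degrees, less where a joint would pass 70% of its speed; a pose out of reach is approached as far as the arm can. A call with a number of a shift or a turn outside -1 to 1 is refused whole. A call with a gripper value outside its range is refused whole. The fingers move at their own pace and stop on an object; "squeeze" is the grip in N (left out, the last holds). Time passes only in rows, so rows that do not move let the fingers close. It gives the time, the measured TCP pose, the force, the opening and the grip force at its end, in the units of the state.
- manip.observe(): the state, without advancing time (a new reading comes with each control period).
- imaging.grab_frame(name): name is "scene" or "top" or "wrist"; returns (picture, depth): 420x560x3 uint8, red, green, blue; 420x560 float32, mm along the optical axis (not along the pixel's ray), 0 where there is no reading.
- imaging.camera_model(name): a dict with "fovy" (degrees; the focal length in pixels is half the picture's height over the tangent of half this angle, whatever the lens; pixels are square), "cx", "cy" (the principal point, pixels), "k1" (the pictures are not rectified: a ray, as slopes to the right and down, at radius r is drawn at 1 + k1 r^2 times it, then the intrinsics apply), "R" (3x3) and "t" (3): a world point X has camera coordinates R X + t; the wrist camera has in their place "tool_from_camera" (4x4, takes a point from camera to tool coordinates, whose origin is the TCP and whose axes are the flange's). Camera axes: x right, y down, z forward; pixel columns grow to the right and rows downward; lengths in mm; the calibration is good to about 2 mm. A picture is of the moment at which its call begins: read the wrist's pose just before it. camera_model takes no time and is no camera call.
- manip.close_job(): hands the job in; it is judged then, once.
The state is a dict: "time_s": time; "q": joint angles; "joint_velocities": joint speeds; "joint_torque": joint torques, N m; "position": TCP position; "tcp_rot": TCP orientation; "contact_force": force on the tool from outside, world axes, zero at the start; "wrist_torque": the same for the moment, N m; "finger_gap": finger opening in mm; "grasp_force": force on a finger pad.
Only numpy, scipy, OpenCV 4.12 (cv2) and the standard library are available. Lean on these libraries where they do the work, as an engineer would, in place of code of your own. Each camera call takes 0.05 s, during which the arm holds its last target. There are 200 camera calls.

## Working session

There is one attempt and no reset: what is moved stays moved. The work goes in short steps, Python scripts to look and compute and a tool call to move; the robot and the scene stay as the last step left them, time stands still between calls to the robot, and variables do not carry over. Pictures are saved under pics/ and viewed, at most 10 in all, crops included, and the job is handed in when it is done.

Besides the shell and the picture viewer there is one more tool, called after "Request:" by a JSON object that holds its "fn" and its "kwargs". jog_arm: Moves the arm, as the interface text tells. Its arguments: {"type":"object","properties":{"deltas":{"type":"array"},"squeeze":{"type":"number"}},"required":["deltas"]}

```bash
mkdir -p pics; cat > h.py <<'E'
import numpy as np, cv2
from plant import manip, imaging
def pts(name, state=None, frame=None):
    """world xyz map for whole frame; returns (rgb, XYZ)"""
    if name=="wrist": state=state or manip.observe()
    rgb,d=frame or imaging.grab_frame(name)
    m=imaging.camera_model(name); f=210/np.tan(np.radians(m["fovy"])/2)
    v,u=np.mgrid[0:420,0:560].astype(np.float64)
    K=np.array([[f,0,m["cx"]],[0,f,m["cy"]],[0,0,1.]])
    n=cv2.undistortPoints(np.stack([u.ravel(),v.ravel()],1)[:,None],K,np.array([m["k1"],0,0,0.]))[:,0].reshape(420,560,2)
    C=np.dstack([n[...,0]*d,n[...,1]*d,d]).astype(float)
    if name=="wrist":
        T=np.array(m["tool_from_camera"]); C=C@T[:3,:3].T+T[:3,3]
        X=C@np.array(state["tcp_rot"]).T+np.array(state["position"])
    else: X=(C-np.array(m["t"]))@np.array(m["R"])
    X[d==0]=np.nan
    return rgb,X
def save(n,rgb): cv2.imwrite("pics/"+n+".png",rgb[...,::-1])
E
python3 - <<'E'
from h import *
for n in ("scene","top"):
    rgb,X=pts(n); save(n,rgb); np.save(n+".npy",X); np.save(n+"_rgb.npy",rgb)
    print(n,np.array(imaging.camera_model(n)["t"]))
s=manip.observe(); print(s["time_s"],s["position"],np.round(s["tcp_rot"],3),s["finger_gap"])
E
```

```text
scene [ 139.66810351 -331.95730963 1200.22574428]
top [-11.03455838 537.08072815 876.02411204]
0.1 [ 260.73983495 -567.42700128  238.02396264] [[ 0.909  0.418 -0.001]
 [ 0.418 -0.909  0.001]
 [-0.    -0.002 -1.   ]] 88.09712817076586
```

View pics/top.png

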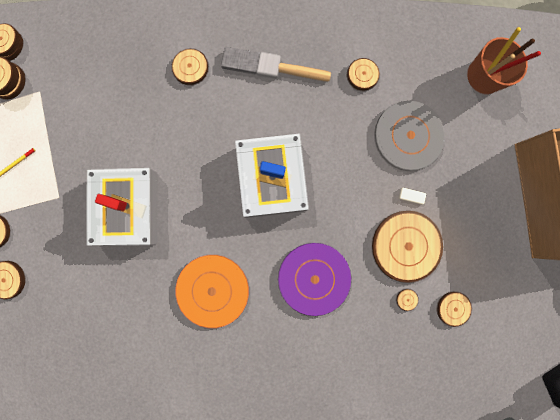

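View pics/scene.png

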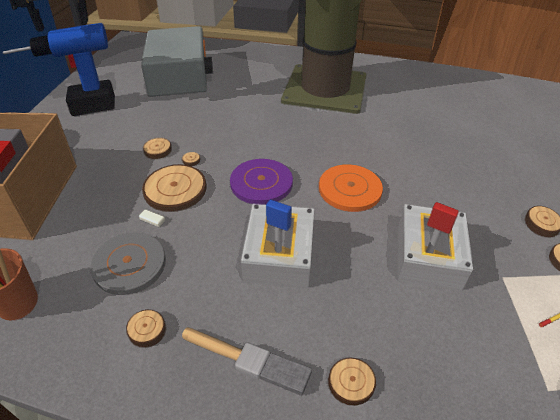

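The top view shows the red handle at about (112,203) in the left box, whose opening is around (118,206), and the blue handle at (272,170). The full-size discs are wood (408,246), grey (410,135), orange (212,291) and purple (315,279). Only the wood one at (408,246) has natural wood and a bark edge at full size, so it fits the slice. The other wood discs are smaller. Next I'll measure and make one enlarged crop.

```bash
cat > m.py <<'E'
from h import *
X=np.load("top.npy"); rgb=np.load("top_rgb.npy"); hsv=cv2.cvtColor(rgb,cv2.COLOR_RGB2HSV).astype(int)
H,S,V=hsv[...,0],hsv[...,1],hsv[...,2]
def sel(mask,u0,u1,v0,v1):
    m=np.zeros(mask.shape,bool); m[v0:v1,u0:u1]=True; return mask&m&np.isfinite(X[...,0])
def rect(name,m):
    P=X[m]; (c,s,a)=cv2.minAreaRect(P[:,:2].astype(np.float32)); print(name,len(P),"z med",np.median(P[:,2]).round(1),"z range",np.percentile(P[:,2],[2,98]).round(1),"rect",np.round(c,1),np.round(s,1),round(a,1),"mean",P.mean(0).round(1))
red=((H<6)|(H>174))&(S>150); z=X[...,2]
rect("red top",sel(red&(z>115),80,150,160,250))
rect("blue top",sel((H>105)&(H<125)&(S>150)&(z>115),235,310,130,220))
yel=(H>22)&(H<32)&(S>170)
rect("yellow R",sel(yel&(z>50),80,155,160,250)); rect("yellow B",sel(yel&(z>50),235,310,130,220))
rect("boxR plate",sel((z>52)&(z<66),75,160,155,255)); rect("boxB plate",sel((z>52)&(z<66),230,315,125,225))
rect("slice",sel((z>9)&(z<21),365,450,205,286))
rect("orange",sel((z>9)&(z<21),170,255,250,335))
rect("grey",sel((z>9)&(z<21),370,450,95,175))
big=[cv2.resize(rgb[150:260,70:180],(390,390),interpolation=cv2.INTER_CUBIC),cv2.resize(rgb[190:300,355:465],(390,390),interpolation=cv2.INTER_CUBIC)]
save("crop1",np.hstack(big))
E
python3 m.py
```

```text
red top 246 z med 127.2 z range [117.2 130.2] rect [539.2 263.9] [38.7 15.4] 71.5 mean [538.6 262.3 126.7]
blue top 259 z med 127.1 z range [118.7 130.1] rect [593.4   4.5] [37.9 16. ] 76.9 mean [592.7   4.3 126.7]
yellow R 245 z med 60.4 z range [57.7 63.9] rect [535.  267.5] [95.4 53.2] 2.1 mean [538.1 264.4  60.5]
yellow B 263 z med 60.7 z range [57.8 63.2] rect [592.7   5.4] [96.5 51.8] 7.1 mean [599.6   6.2  60.7]
boxR plate 3478 z med 60.5 z range [55.2 63.8] rect [535.4 267.3] [129.9 111.6] 2.0 mean [534.4 264.8  60.3]
boxB plate 3647 z med 60.6 z range [57.4 63.7] rect [592.2   6.2] [130.9 110.2] 7.1 mean [591.3   6.1  60.6]
slice 3961 z med 16.2 z range [12.8 19.3] rect [ 471.3 -241.1] [127.7 127.9] 0.7 mean [ 471.7 -240.1   16.1]
orange 4153 z med 16.0 z range [12.8 19.3] rect [389.4 108.3] [127.7 128.2] 1.5 mean [389.6 108.5  16. ]
grey 3794 z med 16.0 z range [12.3 19.1] rect [ 674.6 -245.7] [127.5 129.1] 2.3 mean [ 673.5 -245.1   15.9]
```

View pics/crop1.png

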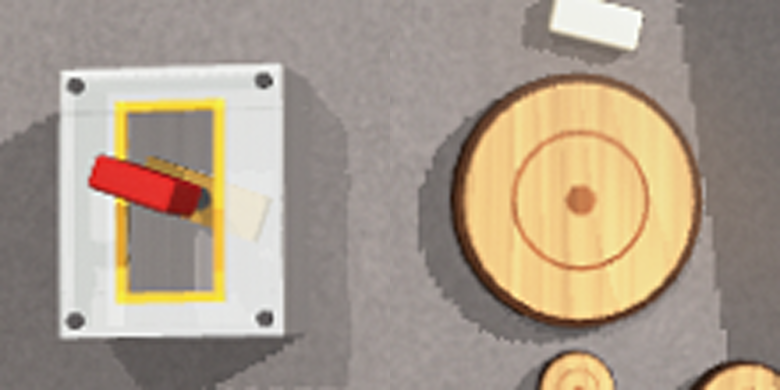

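The crop confirms it: the red handle lies across the yellow opening, with the iron at about (538,263) and its handle axis near 71.5°. The box is at (535,267) with yaw 2°. The disc on the right has wood grain and bark and measures 128 mm, so it is the slice, at (471,-241). All heights match: 127, 60 and 16. I'm moving now.

Request:
{"fn": "jog_arm", "kwargs": {"deltas": [[[0.85, -0.6, 0], [0, 0, 0], 1], [[0.85, -0.6, 0], [0, 0, 0], 1], [[0.85, -0.6, 0], [0, 0, 0], 1], [[0.85, -0.6, 0], [0, 0, 0], 1], [[0.85, -0.6, 0], [0, 0, 0], 1], [[0.85, -0.6, 0], [0, 0, 0], 1], [[0.85, -0.6, 0], [0, 0, 0], 1], [[0.85, -0.6, 0], [0, 0, 0], 1], [[0.85, -0.6, 0], [0, 0, 0], 1], [[0.85, -0.6, 0], [0, 0, 0], 1]]}}

```text
time_s: 0.93
position: [470.2, -205.9, 238.6]
tcp_rot: [[0.909, 0.418, -0.001], [0.418, -0.909, 0.0], [-0.0, -0.0, -1.0]]
contact_force: [1.3, -0.6, -0.4]
finger_gap: 88.3
grasp_force: 0.0
```

Request:
{"fn": "jog_arm", "kwargs": {"deltas": [[[0.5, -0.8, 0], [0, 0, 0], 1], [[0.5, -0.8, 0], [0, 0, 0], 1], [[0.5, -0.8, 0], [0, 0, 0], 1], [[0.5, -0.8, 0], [0, 0, 0], 1], [[0.5, -0.8, 0], [0, 0, 0], 1], [[0.5, -0.8, 0], [0, 0, 0], 1], [[0.5, -0.8, 0], [0, 0, 0], 1], [[0.5, -0.8, 0], [0, 0, 0], 1], [[0.5, -0.8, 0], [0, 0, 0], 1], [[0.5, -0.8, 0], [0, 0, 0], 1]]}}

```text
time_s: 1.77
position: [517.4, 168.2, 238.4]
tcp_rot: [[0.909, 0.418, -0.001], [0.418, -0.909, -0.0], [-0.001, 0.0, -1.0]]
contact_force: [0.3, -1.0, 0.3]
finger_gap: 88.3
grasp_force: 0.0
```

Request:
{"fn": "jog_arm", "kwargs": {"deltas": [[[0.5, -0.65, 0], [0, 0, 0], 1], [[0.5, -0.65, 0], [0, 0, 0], 1], [[0.5, -0.65, 0], [0, 0, 0], 1], [[0, 0, 0], [0, 0, -1], 1], [[0, 0, 0], [0, 0, -1], 1], [[0, 0, 0], [0, 0, -1], 1], [[0, 0, 0], [0, 0, -1], 1], [[0, 0, 0], [0, 0, -1], 1], [[0, 0, 0], [0, 0, -1], 1], [[0, 0, 0], [0, 0, -1], 1]]}}

```text
time_s: 2.6
position: [539.5, 262.1, 238.3]
tcp_rot: [[0.545, 0.839, -0.001], [0.839, -0.545, -0.001], [-0.001, -0.0, -1.0]]
contact_force: [-0.3, -0.6, -0.2]
finger_gap: 87.6
grasp_force: 0.0
```

Request:
{"fn": "jog_arm", "kwargs": {"deltas": [[[0, 0, 0], [0, 0, -1], 1], [[0, 0, 0], [0, 0, -1], 1], [[0, 0, 0], [0, 0, -1], 1], [[0, 0, 0], [0, 0, -0.2], 1], [[0, 0, 0], [0, 0, 0], 1]]}}

```text
time_s: 3.02
position: [539.6, 262.1, 238.3]
tcp_rot: [[0.32, 0.948, -0.001], [0.948, -0.32, -0.0], [-0.0, -0.001, -1.0]]
contact_force: [-0.1, 0.1, 0.4]
finger_gap: 88.1
grasp_force: 0.0
```

```bash
python3 - <<'E'
from h import *
s=manip.observe(); rgb,X=pts("wrist",s); save("w1",rgb)
hsv=cv2.cvtColor(rgb,cv2.COLOR_RGB2HSV).astype(int);H,S=hsv[...,0],hsv[...,1]
z=X[...,2]
print(s["position"],np.degrees(np.arctan2(s["tcp_rot"][1][0],s["tcp_rot"][0][0])),np.round(s["q"],2))
for n,m in (("red",((H<6)|(H>174))&(S>150)&(z>115)),("yellow",(H>22)&(H<32)&(S>170)&(z>50)&(z<70))):
    P=X[m]; print(n,len(P),np.median(P[:,2]),cv2.minAreaRect(P[:,:2].astype(np.float32)))
E
```

```text
[539.59027631 262.13848402 238.34608268] 71.36507602725675 [-0.34  0.67 -0.33  1.64  0.26  0.88 -1.1 ]
red 725 125.2454327418852 ((540.7822875976562, 266.86016845703125), (38.22024917602539, 14.9710693359375), 70.96483612060547)
yellow 826 58.573191774656436 ((563.0823974609375, 141.64871215820312), (102.16426849365234, 326.25567626953125), 11.855438232421875)
```

View pics/w1.png

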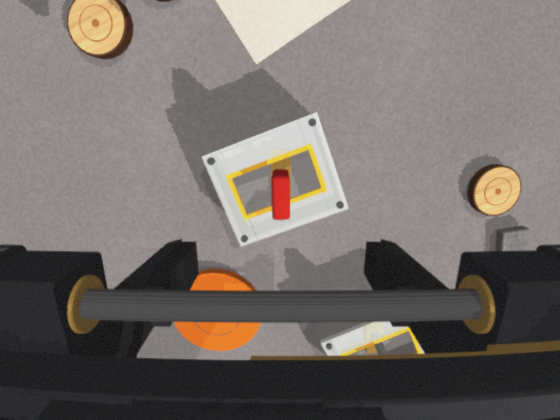

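The wrist view shows the red handle at (281,195), vertical in the picture and so parallel to tool x, in the box centred around (277,183). I'll redo the yellow edge for this box only.

```bash
python3 - <<'E'
from h import *
s=manip.observe(); rgb,X=pts("wrist",s)
hsv=cv2.cvtColor(rgb,cv2.COLOR_RGB2HSV).astype(int);H,S=hsv[...,0],hsv[...,1]
z=X[...,2]; box=X[...,1]>190
for n,m in (("plate",(z>52)&(z<64)&box),("yellow",(H>22)&(H<32)&(S>170)&(z>50)&(z<70)&box)):
    P=X[m]; print(n,len(P),np.median(P[:,2]),cv2.minAreaRect(P[:,:2].astype(np.float32)))
m=((H<6)|(H>174))&(S>150)&(z>121); P=X[m]; print(cv2.minAreaRect(P[:,:2].astype(np.float32)))
R=np.array(s["tcp_rot"]); print(R.T@(np.array([540,265.5,86])-s["position"]))
E
```

```text
plate 8541 58.47071135275695 ((535.7970581054688, 268.30279541015625), (130.90818786621094, 110.88091278076172), 1.8737225532531738)
yellow 645 58.492881250223775 ((536.2314453125, 268.7161560058594), (96.08907318115234, 52.2464485168457), 1.680060625076294)
((540.3155517578125, 266.89263916015625), (38.02976608276367, 14.117091178894043), 71.52442169189453)
[  3.33021132  -0.61845103 152.40307703]
```

Request:
{"fn": "jog_arm", "kwargs": {"deltas": [[[0.1, -0.02, 0.6], [0, 0, 0], 1], [[0, 0, 0.6], [0, 0, 0], 1], [[0, 0, 0.6], [0, 0, 0], 1], [[0, 0, 0.6], [0, 0, 0], 1], [[0, 0, 0.5], [0, 0, 0], 1], [[0, 0, 0.5], [0, 0, 0], 1], [[0, 0, 0.4], [0, 0, 0], 1], [[0, 0, 0], [0, 0, 0], 1]]}}

```text
time_s: 3.78
position: [538.3, 265.2, 83.6]
tcp_rot: [[0.319, 0.948, -0.005], [0.948, -0.319, -0.004], [-0.005, -0.004, -1.0]]
contact_force: [-0.1, 0.2, 1.0]
finger_gap: 88.4
grasp_force: 0.0
```

Request:
{"fn": "jog_arm", "kwargs": {"deltas": [[[0, 0, 0], [0, 0, 0], -0.2], [[0, 0, 0], [0, 0, 0], -0.5], [[0, 0, 0], [0, 0, 0], -0.5], [[0, 0, 0], [0, 0, 0], -0.6], [[0, 0, 0], [0, 0, 0], -0.7], [[0, 0, 0], [0, 0, 0], -0.8], [[0, 0, 0], [0, 0, 0], -1], [[0, 0, 0], [0, 0, 0], -1], [[0, 0, 0], [0, 0, 0], -1]], "squeeze": 20}}

```text
time_s: 4.53
position: [540.3, 266.4, 86.8]
tcp_rot: [[0.318, 0.948, 0.0], [0.948, -0.318, -0.0], [-0.0, 0.0, -1.0]]
contact_force: [-0.1, 0.0, 0.2]
finger_gap: 30.0
grasp_force: 0.0
```

Request:
{"fn": "jog_arm", "kwargs": {"deltas": [[[0, 0, 0], [0, 0, 0], -1], [[0, 0, 0], [0, 0, 0], -1], [[0, 0, 0], [0, 0, 0], -1], [[0, 0, 0], [0, 0, 0], -1], [[0, 0, 0], [0, 0, 0], -1]]}}

```text
time_s: 4.95
position: [540.3, 266.4, 86.7]
tcp_rot: [[0.318, 0.948, -0.0], [0.948, -0.318, -0.0], [-0.0, -0.0, -1.0]]
contact_force: [0.2, -0.3, 0.2]
finger_gap: 15.7
grasp_force: 19.9
```

Request:
{"fn": "jog_arm", "kwargs": {"deltas": [[[0, 0, -0.1], [0, 0, 0], -1], [[0, -0.06, -0.05], [0, 0, 0], -1], [[0.01, -0.06, 0], [0, 0, 0], -1], [[0, 0, 0], [0, 0, 0.4], -1], [[0, 0, 0], [0, 0, 0.8], -1], [[0, 0, 0], [0, 0, 0.8], -1], [[0, 0, 0], [0, 0, 0.8], -1], [[0, 0, 0], [0, 0, 0.8], -1], [[0, 0, 0], [0, 0, 0.8], -1], [[0, 0, 0], [0, 0, 0.8], -1]], "squeeze": 25}}

```text
time_s: 5.78
position: [535.6, 268.4, 92.6]
tcp_rot: [[0.677, 0.736, -0.0], [0.736, -0.677, -0.0], [-0.0, -0.0, -1.0]]
contact_force: [-0.2, -0.8, -2.1]
finger_gap: 15.9
grasp_force: 24.9
```

Request:
{"fn": "jog_arm", "kwargs": {"deltas": [[[0, 0, 0], [0, 0, 0.8], -1], [[0, 0, 0], [0, 0, 0.8], -1], [[0, 0, 0], [0, 0, 0.8], -1], [[0, 0, 0], [0, 0, 0.8], -1], [[0, 0, 0], [0, 0, 0.8], -1], [[0, 0, 0], [0, 0, 0.8], -1], [[0, 0, 0], [0, 0, 0.8], -1], [[0, 0, 0], [0, 0, 0.8], -1], [[0, 0, 0], [0, 0, 0.8], -1], [[0, 0, 0], [0, 0, 0.8], -1]]}}

```text
time_s: 6.62
position: [535.5, 268.6, 92.6]
tcp_rot: [[0.983, 0.186, -0.0], [0.186, -0.983, 0.0], [-0.0, -0.0, -1.0]]
contact_force: [-0.3, -0.1, -2.4]
finger_gap: 16.0
grasp_force: 24.9
```

Request:
{"fn": "jog_arm", "kwargs": {"deltas": [[[0, 0, 0], [0, 0, 0.8], -1], [[0, 0, 0], [0, 0, 0.8], -1], [[0, 0, 0], [0, 0, 0.4], -1], [[0, 0, 0], [0, 0, 0], -1], [[0, 0, 0], [0, 0, 0], -1]]}}

```text
time_s: 7.03
position: [535.7, 268.5, 92.6]
tcp_rot: [[0.999, 0.032, -0.0], [0.032, -0.999, -0.0], [-0.0, 0.0, -1.0]]
contact_force: [0.2, 0.1, -2.0]
finger_gap: 15.9
grasp_force: 24.9
```

```bash
python3 - <<'E'
from h import *
s=manip.observe(); print(np.round(s["position"],1),np.degrees(np.arctan2(s["tcp_rot"][1][0],s["tcp_rot"][0][0])),np.round(s["q"],2),np.round(s["contact_force"],1),s["finger_gap"])
a,d=imaging.grab_frame("top"); b,X=pts("wrist",manip.observe()); c,_=imaging.grab_frame("scene")
save("t2",np.hstack([cv2.resize(a[150:260,70:180],(395,400),interpolation=2),cv2.resize(c[180:300,380:500],(395,400),interpolation=2)]))
E
```

```text
[535.7 268.5  92.6] 1.8292103584161261 [-0.57  0.86  0.06  1.76 -0.09  0.52 -2.  ] [ 0.2  0.1 -2. ] 15.870764608332735
```

View pics/t2.png

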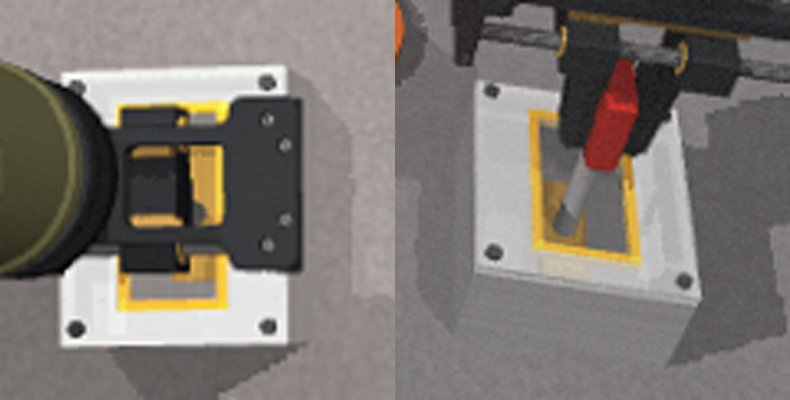

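The handle has turned with the head and is now parallel to the opening. The stem looks slanted in the scene view, so I'll overlay the model to check whether that is tilt or just perspective.

```bash
cat > ov.py <<'E'
from h import *
def overlay(name,head_o,yaw,crop,fn,scale=5):
    rgb,_=imaging.grab_frame(name); m=imaging.camera_model(name); f=210/np.tan(np.radians(m["fovy"])/2)
    K=np.array([[f,0,m["cx"]],[0,f,m["cy"]],[0,0,1.]]); R=np.array(m["R"]); t=np.array(m["t"],float)
    u0,v0,u1,v1=crop; im=cv2.resize(rgb[v0:v1,u0:u1],None,fx=scale,fy=scale,interpolation=2)
    c,s=np.cos(yaw),np.sin(yaw)
    def proj(P): 
        P=np.array(P,float)@np.array([[c,s,0],[-s,c,0],[0,0,1]])+head_o
        return cv2.projectPoints(P,cv2.Rodrigues(R)[0],t,K,np.array([m["k1"],0,0,0.]))[0][:,0]
    def boxl(a,b,z0,z1,col):
        for z in (z0,z1):
            q=proj([[a,b,z],[-a,b,z],[-a,-b,z],[a,-b,z]]); q=((q+.5-[u0,v0])*scale).astype(np.int32)
            cv2.polylines(im,[q],True,col,1)
    boxl(33,12,0,12,(0,255,255)); boxl(6,6,12,77,(255,0,255)); boxl(20,8,77,122,(0,255,0))
    save(fn,im)
E
python3 - <<'E'
from ov import *
overlay("scene",np.array([535.7,268.5,11]),0.032,(380,180,500,300),"ov1")
E
```

```text
(no output)
```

View pics/ov1.png

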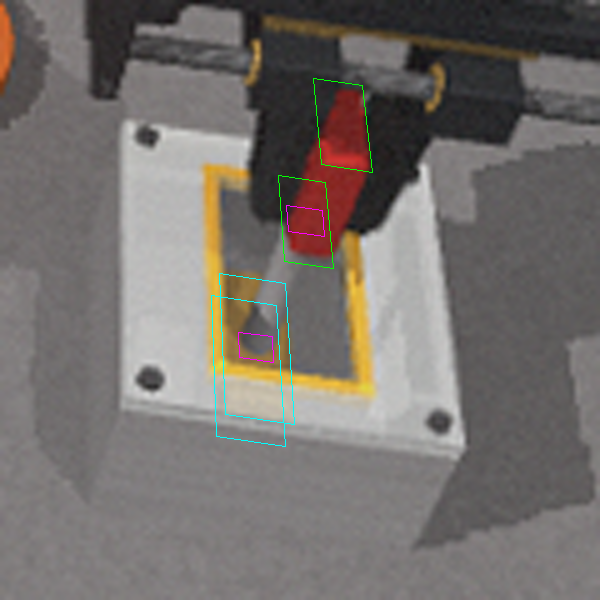

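The overlay matches within about 2 px: upright to within ~2°, with the head inside the opening and ~10 mm of margin. The slant was perspective. I'm lifting slowly and watching the force.

Request:
{"fn": "jog_arm", "kwargs": {"deltas": [[[0, 0, -0.2], [0, 0, 0], -1], [[0, 0, -0.25], [0, 0, 0], -1], [[0, 0, -0.25], [0, 0, 0], -1], [[0, 0, -0.2], [0, 0, 0], -1], [[0, 0, -0.1], [0, 0, 0], -1], [[0, 0, -0.1], [0, 0, 0], -1]]}}

```text
time_s: 7.73
position: [536.2, 268.5, 137.9]
tcp_rot: [[1.0, 0.031, 0.001], [0.031, -1.0, 0.001], [0.001, -0.001, -1.0]]
contact_force: [0.5, -0.1, -2.7]
finger_gap: 15.6
grasp_force: 24.9
```

Request:
{"fn": "jog_arm", "kwargs": {"deltas": [[[0, 0, -0.2], [0, 0, 0], -1], [[0, 0, -0.25], [0, 0, 0], -1], [[0, 0, -0.25], [0, 0, 0], -1]]}}

```text
time_s: 7.98
position: [535.7, 268.2, 165.4]
tcp_rot: [[1.0, 0.031, -0.0], [0.031, -1.0, -0.0], [-0.0, 0.0, -1.0]]
contact_force: [-0.3, 0.5, -3.0]
finger_gap: 15.8
grasp_force: 24.9
```

Request:
{"fn": "jog_arm", "kwargs": {"deltas": [[[0, 0, -0.3], [0, 0, 0], -1], [[0, 0, -0.5], [0, 0, 0], -1], [[0, 0, -0.5], [0, 0, 0], -1], [[0, 0, -0.4], [0, 0, 0], -1], [[0, 0, -0.3], [0, 0, 0], -1], [[0, 0, 0], [0, 0, 0], -1]]}}

```text
time_s: 8.48
position: [537.5, 269.0, 248.1]
tcp_rot: [[1.0, 0.031, 0.005], [0.031, -1.0, 0.003], [0.006, -0.003, -1.0]]
contact_force: [0.5, 0.3, -2.1]
finger_gap: 15.3
grasp_force: 24.9
```

Request:
{"fn": "jog_arm", "kwargs": {"deltas": [[[-0.4, 0.1, 0], [0, 0, 0], -1], [[-0.6, 0.2, 0], [0, 0, 0], -1], [[-0.6, 0.4, 0], [0, 0, 0], -1], [[-0.4, 0.6, 0], [0, 0, 0], -1], [[0, 0.75, 0], [0, 0, 0], -1], [[0, 0.75, 0], [0, 0, 0], -1], [[0, 0.75, 0], [0, 0, 0], -1], [[0, 0.75, 0], [0, 0, 0], -1], [[0, 0.75, 0], [0, 0, 0], -1], [[0, 0.75, 0], [0, 0, 0], -1]]}}

```text
time_s: 9.32
position: [462.6, 32.5, 244.5]
tcp_rot: [[1.0, 0.031, -0.001], [0.031, -1.0, -0.0], [-0.001, 0.0, -1.0]]
contact_force: [0.2, -0.4, -1.3]
finger_gap: 15.8
grasp_force: 25.0
```

Request:
{"fn": "jog_arm", "kwargs": {"deltas": [[[0, 0.75, 0], [0, 0, 0], -1], [[0, 0.75, 0], [0, 0, 0], -1], [[0, 0.75, 0], [0, 0, 0], -1], [[0, 0.75, 0], [0, 0, 0], -1], [[0, 0.75, 0], [0, 0, 0], -1], [[0, 0.75, 0], [0, 0, 0], -1], [[0, 0.75, 0], [0, 0, 0], -1], [[0, 0.7, 0], [0, 0, 0], -1], [[0, 0.5, 0], [0, 0, 0], -1], [[0, 0.3, 0], [0, 0, 0], -1]]}}

```text
time_s: 10.15
position: [470.5, -239.1, 244.4]
tcp_rot: [[1.0, 0.027, -0.001], [0.027, -1.0, -0.001], [-0.001, 0.001, -1.0]]
contact_force: [-0.8, 0.7, -2.2]
finger_gap: 15.9
grasp_force: 25.0
```

```bash
python3 - <<'E'
from ov import *
s=manip.observe(); print(s["position"],s["tcp_rot"],s["contact_force"],s["wrist_torque"])
rgb,X=pts("wrist",s); save("w2",rgb)
z=X[...,2];m=(z>8)&(z<24)&(np.hypot(X[...,0]-471,X[...,1]+241)<70); P=X[m]
print(len(P),np.median(P[:,2]),cv2.minEnclosingCircle(P[:,:2].astype(np.float32)),P.mean(0))
p=np.array(s["position"])
overlay("scene",p-[0,0,81.6],np.arctan2(s["tcp_rot"][1][0],s["tcp_rot"][0][0]),(100,70,280,240),"ov2",4)
E
```

```text
[ 470.50876932 -239.13553972  244.42913011] [[ 9.99636797e-01  2.69425885e-02 -6.08880854e-04]
 [ 2.69416780e-02 -9.99635945e-01 -1.45719013e-03]
 [-6.47919662e-04  1.44025661e-03 -9.99998753e-01]] [-0.7524769   0.70551961 -2.2152293 ] [-0.02354778  0.05851145  0.0239602 ]
6565 13.7439462371062 ((473.7577819824219, -240.4006805419922), 65.1783218383789) [ 484.09718509 -240.3195648    13.73654321]
```

View pics/ov2.png

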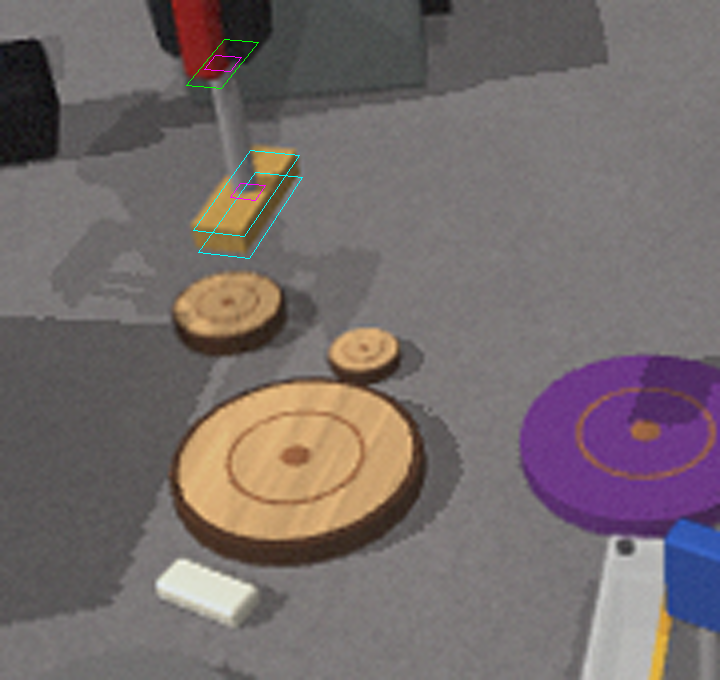

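Head and stem match the overlay to ~1 px, so the iron is upright over the slice, and the close look puts the slice centre at about (472.5,-240.5). I'm descending.

Request:
{"fn": "jog_arm", "kwargs": {"deltas": [[[0.04, 0.04, 0.3], [0, 0, 0], -1], [[0, 0, 0.6], [0, 0, 0], -1], [[0, 0, 0.6], [0, 0, 0], -1], [[0, 0, 0.6], [0, 0, 0], -1], [[0, 0, 0.5], [0, 0, 0], -1], [[0, 0, 0.4], [0, 0, 0], -1], [[0, 0, 0.25], [0, 0, 0], -1], [[0, 0, 0.1], [0, 0, 0], -1], [[0, 0, 0], [0, 0, 0], -1], [[0, 0, 0], [0, 0, 0], -1]]}}

```text
time_s: 11.08
position: [473.6, -237.0, 111.3]
tcp_rot: [[0.999, 0.032, 0.001], [0.032, -0.999, -0.0], [0.001, 0.0, -1.0]]
contact_force: [-0.4, 0.7, -2.0]
finger_gap: 15.4
grasp_force: 25.0
```

Request:
{"fn": "jog_arm", "kwargs": {"deltas": [[[0, 0, 0.06], [0, 0, 0], -1], [[0, 0, 0.06], [0, 0, 0], -1], [[0, 0, 0.06], [0, 0, 0], -1], [[0, 0, 0.03], [0, 0, 0], -1], [[0, 0, 0], [0, 0, 0], -1], [[0, 0, 0], [0, 0, 0], -1]]}}

```text
time_s: 11.58
position: [473.0, -237.6, 102.4]
tcp_rot: [[1.0, 0.031, 0.0], [0.031, -1.0, -0.0], [0.0, 0.0, -1.0]]
contact_force: [-0.6, -0.1, -2.5]
finger_gap: 15.8
grasp_force: 25.0
```

Request:
{"fn": "jog_arm", "kwargs": {"deltas": [[[0, 0.075, 0], [0, 0, 0], -1], [[0, 0, 0.03], [0, 0, 0], -1], [[0, 0, 0.03], [0, 0, 0], -1], [[0, 0, 0.025], [0, 0, 0], -1], [[0, 0, 0.02], [0, 0, 0], -1], [[0, 0, 0], [0, 0, 0], -1], [[0, 0, 0], [0, 0, 0], -1]]}}

```text
time_s: 12.17
position: [473.1, -240.4, 98.1]
tcp_rot: [[1.0, 0.031, -0.0], [0.031, -1.0, 0.0], [-0.0, -0.0, -1.0]]
contact_force: [0.2, 0.5, -2.9]
finger_gap: 15.8
grasp_force: 25.0
```

Request:
{"fn": "jog_arm", "kwargs": {"deltas": [[[0, 0, 0.02], [0, 0, 0], -1], [[0, 0, 0.01], [0, 0, 0], -1], [[0, 0, 0], [0, 0, 0], -1], [[0, 0, 0], [0, 0, 0], -1]]}}

```text
time_s: 12.5
position: [473.1, -240.4, 96.9]
tcp_rot: [[1.0, 0.031, -0.0], [0.031, -1.0, -0.0], [-0.0, 0.0, -1.0]]
contact_force: [0.1, 0.5, -2.1]
finger_gap: 15.9
grasp_force: 25.0
```

Request:
{"fn": "jog_arm", "kwargs": {"deltas": [[[0, 0, 0.01], [0, 0, 0], -1], [[0, 0, 0.01], [0, 0, 0], -1], [[0, 0, 0], [0, 0, 0], -1], [[0, 0, 0], [0, 0, 0], -1]]}}

```text
time_s: 12.83
position: [473.1, -240.5, 96.6]
tcp_rot: [[1.0, 0.031, 0.0], [0.031, -1.0, -0.0], [0.0, 0.0, -1.0]]
contact_force: [-1.2, 1.2, 4.2]
finger_gap: 15.5
grasp_force: 25.0
```

Contact is made at the expected height (+4 N). I'll relax the grip and open gradually.

Request:
{"fn": "jog_arm", "kwargs": {"deltas": [[[0, 0, 0], [0, 0, 0], -1], [[0, 0, 0], [0, 0, 0], -1], [[0, 0, 0], [0, 0, 0], -0.6], [[0, 0, 0], [0, 0, 0], -0.55], [[0, 0, 0], [0, 0, 0], -0.5], [[0, 0, 0], [0, 0, 0], -0.4], [[0, 0, 0], [0, 0, 0], -0.2], [[0, 0, 0], [0, 0, 0], 0.1], [[0, 0, 0], [0, 0, 0], 0.2], [[0, 0, 0], [0, 0, 0], 0.2]], "squeeze": 4}}

```text
time_s: 13.67
position: [473.1, -240.5, 96.1]
tcp_rot: [[1.0, 0.031, 0.0], [0.031, -1.0, -0.0], [0.0, 0.0, -1.0]]
contact_force: [0.7, -0.3, -0.6]
finger_gap: 50.9
grasp_force: 0.0
```

Request:
{"fn": "jog_arm", "kwargs": {"deltas": [[[0, 0, 0], [0, 0, 0], 0.2], [[0, 0, 0], [0, 0, 0], 0.2], [[0, 0, -0.1], [0, 0, 0], 0.2], [[0, 0, -0.3], [0, 0, 0], 0.2], [[0, 0, -0.5], [0, 0, 0], 0.2], [[0, 0, -0.7], [0, 0, 0], 0.2], [[0, 0, -0.7], [0, 0, 0], 0.2], [[0, 0, -0.7], [0, 0, 0], 0.2], [[0, 0, -0.7], [0, 0, 0], 0.2], [[0, 0, 0], [0, 0, 0], 0.2]]}}

```text
time_s: 14.5
position: [475.8, -241.9, 249.4]
tcp_rot: [[0.999, 0.03, 0.009], [0.03, -1.0, -0.004], [0.009, 0.004, -1.0]]
contact_force: [-0.2, -1.1, -0.3]
finger_gap: 52.7
grasp_force: 0.0
```

```bash
python3 - <<'E'
from ov import *
s=manip.observe(); print(s["position"],s["contact_force"],s["finger_gap"])
rgb,X=pts("wrist",s); hsv=cv2.cvtColor(rgb,cv2.COLOR_RGB2HSV).astype(int);H,S=hsv[...,0],hsv[...,1]
m=((H<6)|(H>174))&(S>150)&(np.hypot(X[...,0]-472,X[...,1]+240)<60)&(X[...,2]>125); P=X[m]
print(len(P),np.percentile(P[:,2],[5,50,95]),cv2.minAreaRect(P[:,:2].astype(np.float32)))
overlay("scene",np.array([473,-240.5,15]),0.031,(110,80,290,230),"ov3",4)
E
```

```text
[ 475.81962181 -241.88113011  249.39569232] [-0.1817058  -1.07997531 -0.25282212] 52.68133576056793
713 [133.44849753 135.28352054 136.46007051] ((473.1681213378906, -240.6181640625), (39.41740798950195, 14.688581466674805), 2.7446823120117188)
```

View pics/ov3.png

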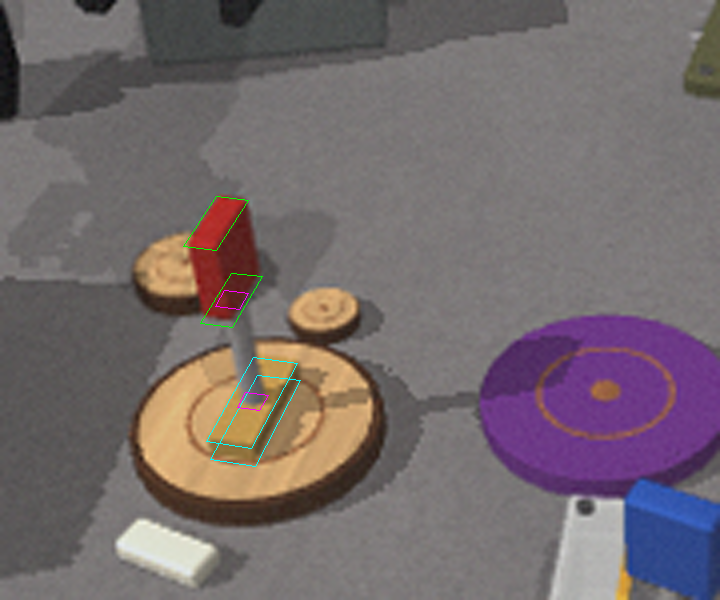

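The red iron stands upright in the middle of the wood slice at (255,420), centred in the ring, with its handle top near 137 mm as expected. The robot is clear of it and the blue iron still stands in its box at (670,540). I'm handing in.

```bash
python3 -c "
from plant import manip
print(manip.close_job())"
```

```text
the job is handed in; nothing more can be done
None
```

The red iron was turned, lifted out of its box and set down gently, and it now stands upright within about 2 mm of the wood slice's centre; the blue iron was not touched, and the job is handed in at about 14.6 s on the robot's clock.

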